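Rebuild a turntable axle: stack plates, hold a snap ring spread at its groove

TASK

Stack the two square spacer plates squarely over the axle stub onto the turntable's square seat, one on the other with their edges in line with the seat. Then pick up the snap-ring pliers by the handles, squeeze them fully to spread the ring on their tips, and lower the ring level over the axle until it is at the groove just above the plates, centred round the axle without forcing it, and touching neither axle nor plates. Finish while still holding the pliers squeezed there, and leave everything else on the bench in place.

Things in the scene. Friction and masses are not known exactly. Their poses are not given: they have to be found in the camera images.
- turntable: Sculptor's turntable base, fixed to the bench. Origin: centre of its underside, on the bench; z up. Round grey foot 110 mm wide, 12 high; on it a square dark steel seat 48 x 48 mm, sides along the body's x and y, top at z = 30 mm; from it a steel axle stub, 20 mm diameter, rises to z = 84 mm (last 2 mm chamfered).
- groove (a point): Point on the axle's centre line at mid-height of its groove, 69 mm above the bench. The groove is dark, 15 mm in diameter, from z = 66 to 72 mm (the stacked plates' top is at 62 mm).
- plate_a: One of two identical loose aluminium plates, 48 x 48 x 16 mm, about 100 g, with a central through hole 25.5 mm wide, flat on the bench. Origin: centre of the underside; x, y along the sides. Either goes first, any quarter turn. Stacked, their undersides are 30 and 46 mm above the bench.
- plate_b: One of two identical loose aluminium plates, 48 x 48 x 16 mm, about 100 g, with a central through hole 25.5 mm wide, flat on the bench. Origin: centre of the underside; x, y along the sides. Either goes first, any quarter turn. Stacked, their undersides are 30 and 46 mm above the bench.
- pliers: Left half (and pose) of loose snap-ring pliers lying flat, about 210 g, 18 mm thick, undersides in one plane. Origin: on the pivot at the underside; z up; at rest x runs along the tool from handles to ring (fully squeezed this half turns +0.133 rad from the tool's middle plane). Balance point about 30 mm behind the pivot. Jaws lie 6 to 14 mm above the underside.
- pliers_grip (a point): At rest: midway between the handles, 60 mm behind the pivot, 9 mm above the underside; grip here from above, closing across. Black straight handles 25 to 95 mm behind the pivot, 18 mm high, 52 mm over their outer faces here at rest (61 at the ends), parallel and 36 mm squeezed to the stop. A spring opens them: 4 N here at rest, 8 N fully squeezed.
- pliers_right (a joint): Squeeze of the pliers (rad): 0 at rest (ring closed), 0.266 fully squeezed at the stop (ring fully spread).
- ring_left_centre (a point): Centre of the left half-arc of the dark C-shaped snap ring pinned for good to the jaw tips, 2 mm above its underside. Ring 4 mm thick, underside flush with the handles', gap towards the pivot. At rest 18 mm inside (too narrow for the axle); fully spread a circle 26 mm inside, 34 outside, centred on the tool's middle plane 71 mm ahead of the pivot.
- ring_right_centre (a point): The same for the right half-arc. Fully spread, left and right centres coincide at the ring's centre; at rest they lie about 4 mm to either side of the tool's middle plane.
- mug: Bystander, leave it alone: white ceramic mug with a side handle, 76 mm wide, 85 high. Origin: on its underside.
- bowl: Bystander, leave it alone: white ceramic bowl, 110 mm wide, 55 high. Origin: on its underside.
- rib: Bystander, leave it alone: flat wooden modelling rib 100 x 22 x 8 mm lying flat. Origin: on its underside.
- brush: Bystander, leave it alone: brush 190 mm long lying flat. Origin: on its underside.
- palette_knife: Bystander, leave it alone: palette knife 200 mm long lying flat. Origin: on its underside.
- jar: Bystander, leave it alone: clear jar with white cap, 60 mm wide, 75 high. Origin: on its underside.
- sanding_block: Bystander, leave it alone: cork sanding block 70 x 40 x 25 mm. Origin: on its underside.
Things that resemble listed ones, but are neither listed nor needed, are in the scene too. What is shaped like the plate_a but blue or turquoise is not meant. Leave any pink look-alike of the pliers alone.

How it is judged:
By the outcome, as a careful person would: the job done as asked, in the order asked, and still so for the second after the job is handed in, while the arm keeps its last pose, push and grip.
It also fails if it takes over 67 s, if anything falls off the work surface, if the arm or the gripper's body presses on something with over 40 N, if the wrist force passes 120 N, or if a joint passes its speed limit or range.

ROBOT

A 6-joint arm with a two-finger parallel gripper is mounted at the origin on the work surface. World frame = base frame: x ahead of the robot, y to its left, z up, the work surface at z = 0. Lengths are in mm, angles in rad, forces in N, time in s.
With the tool pointing down it reaches from about 250 to 775 mm from the base axis. Payload 4 kg.
Tool frame: the origin (TCP) lies on the centre line of the jaws, within the pads' length; the fingertips stand 11 mm ahead of it and the grasp point (between the pads) lies 8 mm behind it; z points along the fingers, y is the line along which they close (so a half turn about z gives the same grasp; the last joint's range is limited). The gripper opens to 94 mm and grips with 3 to 60 N. Pads are 16 mm wide; open, the fingers measure 119 mm over their backs; the gripper's body (75 mm by 177 mm) begins 78 mm behind the grasp point.
Start: joints at [1.192, 0.087, 1.371, -0, 1.684, -0.103], TCP at [149.783, 529.23, 216.506] pointing down, gripper open.
Joint ranges: [-3.1, 3.1], [-0.76, 2.03], [0.27, 2.55], [-1.08, 4.22], [0.17, 2.65], [-2.57, 2.57]. Speed limits (rad/s): [2.79, 2.79, 3.14, 3.14, 3.14, 3.14].

INTERFACE

Orientations are given as a rotation vector (axis times angle).
In Python, from plant import * gives the robot as it stands.
- The arm moves only by the shell command python3 -m crank 'ROWS' [FORCE]. ROWS is a JSON list of rows, 1 to 20 of them, each an object with the fields x, y, z (the shift in mm), turn (a turn about the tool's z in rad), jaw (the opening from 0.0 (shut) to 1.0 (fully open)); a field left out counts as zero (the opening has to be given); each row is the pose to reach, as a shift and turn from the pose commanded when the command began, along the tool's axes at that moment; what a row does not reach only later rows make up. A row lasts 1/10 s, in which the tool goes at most 50 mm and 0.15 rad, less where a joint would pass 70% of its speed; a pose out of reach is approached as far as the arm can. The fingers move at their own pace and stop on an object; FORCE is the grip in N (left out, the last holds). Time passes only in rows, so rows that do not move let the fingers close. It prints the time, the measured TCP pose, the force, the opening and the grip force at its end. Input that does not fit is refused with a message, and nothing moves.
- get_state(): the state, without advancing time (a new reading comes with each control period).
- snapshot(name): name is "side" or "top"; returns (picture, depth): 384x512x3 uint8, red, green, blue; 384x512 float32, mm along the optical axis (not along the pixel's ray), 0 where there is no reading.
- calibration(name): a dict with "vertical_fov" (degrees; the focal length in pixels is half the picture's height over the tangent of half this angle, whatever the lens; pixels are square), "cx", "cy" (the principal point, pixels), "distortion" ([k1, k2, p1, p2, k3] as OpenCV has them; the pictures are not rectified), "R" (3x3) and "t" (3): a world point X has camera coordinates R X + t. Camera axes: x right, y down, z forward; pixel columns grow to the right and rows downward; lengths in mm; the calibration is good to about 2 mm. A picture is of the moment at which its call begins. calibration takes no time and is no camera call.
- sign_off(): hands the job in; it is judged then, once.
The state is a dict: "time_s": time; "joint_positions": joint angles; "dq": joint speeds; "joint_efforts": joint torques, N m; "position": TCP position; "eef_rot": TCP orientation; "contact_force": force on the tool from outside, world axes, zero at the start; "moment": the same for the moment, N m; "opening": opening from 0.0 (shut) to 1.0 (fully open); "gripper_force": force on a finger pad.
Only numpy, scipy, OpenCV 4.12 (cv2) and the standard library are available. Lean on these libraries where they do the work, as an engineer would, in place of code of your own. Each camera call takes 0.05 s, during which the arm holds its last target. There are 200 camera calls.

## Working session

There is one attempt and no reset: what is moved stays moved. The work goes in short steps, Python scripts to look and compute and a shell command to move; the robot and the scene stay as the last step left them, time stands still between calls to the robot, and variables do not carry over. Pictures are saved under pics/ and viewed, at most 10 in all, crops included, and the job is handed in when it is done.

```bash
ls; mkdir -p pics; python3 - <<'E'
from plant import *
import cv2,numpy as np
for n in("side","top"):
    p,d=snapshot(n); np.savez(f"{n}0.npz",p=p,d=d); cv2.imwrite(f"pics/{n}0.png",cv2.resize(p[:,:,::-1],None,fx=1.5,fy=1.5,interpolation=cv2.INTER_CUBIC))
    print(n,calibration(n), (d>0).mean())
s=get_state();print(s)
E
```

```text
pics
side {'vertical_fov': 43.39883429582593, 'cx': 261.46858307124455, 'cy': 192.15939879717408, 'distortion': array([-0.10094667,  0.        ,  0.        ,  0.        ,  0.        ]), 'R': array([[-0.96966729, -0.24373457, -0.01840687],
       [-0.15696737,  0.67865936, -0.7174836 ],
       [ 0.18736755, -0.6928311 , -0.69633216]]), 't': array([ 559.96674975,  129.62194107, 1222.92784147])} 0.995819091796875
top {'vertical_fov': 45.91782674848099, 'cx': 255.41689482317142, 'cy': 195.87834219879596, 'distortion': array([-0.17682741,  0.        ,  0.        ,  0.        ,  0.        ]), 'R': array([[-0.01832867, -0.99983022,  0.0018936 ],
       [-0.98355695,  0.01768996, -0.1797298 ],
       [ 0.17966579, -0.00515667, -0.98371419]]), 't': array([  39.79797977,  600.53561082, 1259.20075624])} 0.9959004720052084
{'time_s': 0.1, 'joint_positions': array([ 1.19188207e+00,  8.78756634e-02,  1.37207603e+00, -4.66140935e-06,
        1.68360719e+00, -1.03067768e-01]), 'dq': array([-0.00059584, -0.00043348, -0.00358757, -0.0010875 , -0.00013597,
        0.00112771]), 'joint_efforts': array([ 2.07583005e-03, -3.41252840e+01, -3.03300834e+01,  7.21187750e-02,
        3.04260955e-02, -7.31477326e-05]), 'position': array([149.61369523, 528.77323696, 215.43791755]), 'eef_rot': array([-4.31862914e-01, -3.11129712e+00,  3.00058548e-03]), 'contact_force': array([-0.70711952, -0.53808565, -0.00287585]), 'moment': array([ 0.00208957, -0.00132538,  0.04003963]), 'gripper_force': 0.0, 'opening': 1.0018759943747215}
```

View pics/top0.png

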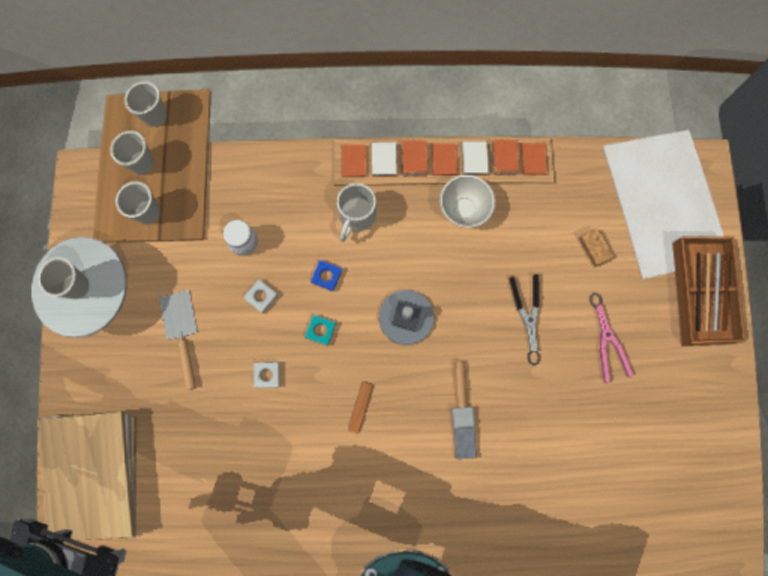

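View pics/side0.png

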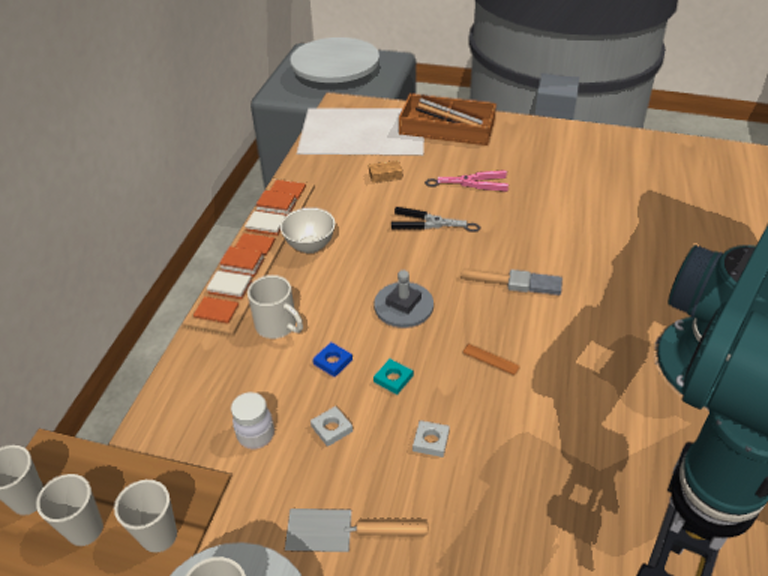

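The top view (1.5x scale) shows the plates at about (261,296) and (266,375), and the turntable at (407,316). The pliers' pivot is at about (530,322), with the ring towards the robot at (533,357) and the handles ending near (525,275). In the side view the plates are at (331,426) and (431,438), the axle at (403,285) and the pliers at (436,221).

```bash
cat > h.py <<'E'
from plant import *
import cv2,numpy as np
def cam(n):
    c=calibration(n); f=192/np.tan(np.radians(c["vertical_fov"]/2))
    K=np.array([[f,0,c["cx"]],[0,f,c["cy"]],[0,0,1]]); return K,np.array(c["distortion"]),np.array(c["R"]),np.array(c["t"])
def rays(n,px):
    K,D,R,t=cam(n); u=cv2.undistortPoints(np.float64(px).reshape(-1,1,2),K,D).reshape(-1,2)
    return -R.T@t, np.c_[u,np.ones(len(u))]@R      # camera centre, world dirs with unit optical depth
def plane(n,px,z):
    C,d=rays(n,px); return C+d*((z-C[2])/d[:,2])[:,None]
def cloud(n,d):
    v,u=np.mgrid[:384,:512]; C,r=rays(n,np.c_[u.ravel(),v.ravel()])
    return (C+r*d.reshape(-1,1)).reshape(384,512,3)
def project(n,X):
    K,D,R,t=cam(n); return cv2.projectPoints(np.float64(X).reshape(-1,1,3),cv2.Rodrigues(R)[0],t,K,D)[0].reshape(-1,2)
def tri(pa,pb):  # side, top pixels -> point, miss
    (A,a),(B,b)=rays("side",pa),rays("top",pb); out=[]
    for i in range(len(a)):
        s=np.linalg.lstsq(np.c_[a[i],-b[i]],B-A,rcond=None)[0]; P,Q=A+s[0]*a[i],B+s[1]*b[i]; out.append(np.r_[(P+Q)/2,np.linalg.norm(P-Q)])
    return np.array(out)
def take(n,tag):
    p,d=snapshot(n); np.savez(f"{tag}.npz",p=p,d=d); return p,d
def load(tag):
    z=np.load(f"{tag}.npz"); return z["p"],z["d"]
E
python3 - <<'E'
from h import *
rough={}
for n in("top","side"):
    p,d=load(n+"0"); W=cloud(n,d); hsv=cv2.cvtColor(p,cv2.COLOR_RGB2HSV); print(n,"cam",cloud(n,d*0)[0,0])
    px={"top":dict(A=(174,197),B=(177,250),T=(271,211),P=(353,215),ring=(355,238),axle=(271,207)),"side":dict(A=(221,284),B=(287,292),T=(269,203),P=(291,147),ring=(315,151),axle=(269,182))}[n]
    for k,(u,v) in px.items(): print(k,W[v,u].round(1),hsv[v,u])
    # bench noise
    bx={"top":(220,240),"side":(330,250)}[n]; w=W[bx[1]-5:bx[1]+5,bx[0]-5:bx[0]+5,2]; print("bench z",w.mean().round(2),w.std().round(2))
    for k in"AB":
        c=W[px[k][1],px[k][0]][:2]
        near=np.hypot(W[...,0]-c[0],W[...,1]-c[1])<45
        m=near&(hsv[...,1]<60)&(hsv[...,2]>90)
        z=W[m][:,2]; print(k,m.sum(),np.histogram(z,bins=np.arange(-6,26,2)))
E
```

```text
top cam [ 365.15512109   35.66105105 1346.55243884]
A [611.8 275.5   1.6] [ 16 119 171]
B [451.4 264.8   1.9] [ 15 114 163]
T [554.  -14.6  68.5] [ 80   6 124]
P [ 544.2 -260.8   20.5] [ 66   8 152]
ring [ 476.9 -267.1    3.4] [ 15 118 195]
axle [563.  -14.3  84.6] [ 70   9 166]
bench z 1.35 2.91
A 239 (array([ 0,  3,  7, 11,  9,  5,  7,  1, 11, 16, 41, 50, 48, 19,  7]), array([-6, -4, -2,  0,  2,  4,  6,  8, 10, 12, 14, 16, 18, 20, 22, 24]))
B 234 (array([ 0,  1,  7,  5,  3,  6,  5,  6,  7, 24, 45, 60, 37, 22,  5]), array([-6, -4, -2,  0,  2,  4,  6,  8, 10, 12, 14, 16, 18, 20, 22, 24]))
side cam [334.19086456 895.79654885 954.8728308 ]
A [608.6 273.1   0. ] [ 15 131 192]
B [450.7 258.4  -0.6] [ 15 131 187]
T [553.5  10.2  28.5] [130  11  70]
P [ 546.7 -253.1   16.2] [ 30   4 140]
ring [ 474.3 -276.6   -5.2] [ 15 131 200]
axle [558.9 -14.2  82.5] [ 42   8 161]
bench z 0.61 2.01
A 398 (array([  1,   1,   5,  11,  13,  14,  26,  17,  18,  44,  88, 114,  41,
         5,   0]), array([-6, -4, -2,  0,  2,  4,  6,  8, 10, 12, 14, 16, 18, 20, 22, 24]))
B 401 (array([  0,   0,   4,  10,  18,  12,  18,  18,  13,  45, 106, 107,  46,
         4,   0]), array([-6, -4, -2,  0,  2,  4,  6,  8, 10, 12, 14, 16, 18, 20, 22, 24]))
```

```bash
cat > m.py <<'E'
from h import *
def comp(mask,pt):
    n,l,s,c=cv2.connectedComponentsWithStats(mask.astype(np.uint8)); 
    i=min(range(1,n),key=lambda i:np.hypot(*(c[i]-pt))-0.05*s[i,4]); return l==i
def face(n,p,c,z,lo=None,hsvf=None,r=45,fill=True):
    """centre/angle/size of the square face at height z near world xy c, by colour mask on 4x upsampled picture"""
    P=cv2.resize(p,None,fx=4,fy=4,interpolation=cv2.INTER_CUBIC); hsv=cv2.cvtColor(P,cv2.COLOR_RGB2HSV).astype(int)
    v,u=np.mgrid[:P.shape[0],:P.shape[1]]; q=project(n,[[*c,z]])[0]*4+1.5
    near=np.hypot(u-q[0],v-q[1])<r*1.6
    m=comp(near&hsvf(hsv),q)
    ct=max(cv2.findContours(m.astype(np.uint8),cv2.RETR_EXTERNAL,cv2.CHAIN_APPROX_NONE)[0],key=len).reshape(-1,2)
    W=plane(n,(ct-1.5)/4,z)[:,:2]; rc=cv2.minAreaRect(W.astype(np.float32)); M=cv2.moments(W.astype(np.float32).reshape(-1,1,2))
    return rc,(M["m10"]/M["m00"],M["m01"]/M["m00"]),abs(M["m00"])**.5,ct,P
E
python3 - <<'E'
from m import *
tiles=[]
for n in("top","side"):
    p,d=load(n+"0")
    for k,c,z,lo,f in(("A",(612,275),16,0,None),("B",(451,262),16,0,None),("S",(555,-14),30,0,None)):
        hv=cv2.cvtColor(p,cv2.COLOR_RGB2HSV)
        u,v=project(n,[[*c,z]])[0].astype(int); sub=hv[v-14:v+14,u-14:u+14].reshape(-1,3).astype(int)
        g=sub[sub[:,1]<70]; 
        if k!="S": t=np.percentile(g[:,2],60); ff=lambda h:(h[...,1]<75)&(h[...,2]>t*0.86)
        else: ff=lambda h:(h[...,2]<88)&(h[...,1]<110); t=0
        rc,mc,sz,ct,P=face(n,p,c,z,hsvf=ff)
        print(n,k,t,"rect",np.round(rc[0],1),np.round(rc[1],1),round(rc[2],1),"cent",np.round(mc,1),round(sz,1))
        cv2.drawContours(P,[ct.reshape(-1,1,2)],-1,(255,0,0),1); q=ct.mean(0).astype(int); tiles.append(P[q[1]-100:q[1]+100,q[0]-100:q[0]+100])
    # pliers crop
    q=(project(n,[[540,-262,8]])[0]*4).astype(int); P=cv2.resize(p,None,fx=4,fy=4,interpolation=cv2.INTER_CUBIC); tiles.append(cv2.resize(P[q[1]-150:q[1]+150,q[0]-150:q[0]+150],(200,200)))
cv2.imwrite("pics/c1.png",np.vstack([np.hstack(tiles[:4]),np.hstack(tiles[4:])])[:,:,::-1])
E
```

```text
top A 189.0 rect [610.5 276.4] [50.8 51.2] 50.0 cent [610.3 277.8] 48.0
top B 193.0 rect [451.9 263.8] [50.2 48.9] 0.9 cent [451.4 264.1] 48.3
top S 0 rect [562.2 -16.8] [49.7 51.3] 73.0 cent [562.1 -16.7] 47.6
side A 184.0 rect [607.9 277.8] [49.4 49.7] 50.5 cent [607.6 277.5] 47.5
side B 184.0 rect [449.2 264. ] [49.8 49.6] 0.6 cent [449.4 263.9] 47.9
side S 0 rect [557.8  -5.2] [63.6 56.4] 72.9 cent [5.569e+02 1.000e-01] 50.2
```

View pics/c1.png

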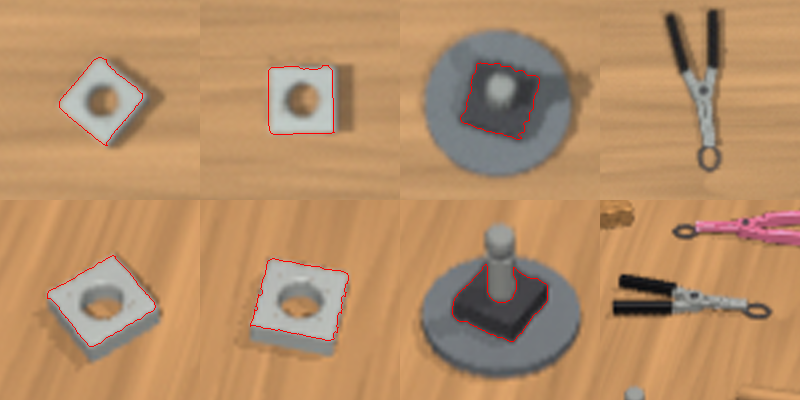

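The crops show both plates outlined cleanly on their top faces: A is turned about 50°, B about 1°. The seat outline in the top view is turned about 73°. The pliers' handles point to +x, with the ring near (708,158) in the top crop.

```bash
python3 - <<'E'
from m import *
tiles=[];A={};H={};Rg={}
for n in("top","side"):
    p,d=load(n+"0"); 
    P=cv2.resize(p,None,fx=4,fy=4,interpolation=cv2.INTER_CUBIC); hsv=cv2.cvtColor(P,cv2.COLOR_RGB2HSV).astype(int); V=hsv[...,2];S=hsv[...,1]
    v,u=np.mgrid[:P.shape[0],:P.shape[1]]
    q=project(n,[[561,-15.5,84]])[0]*4+1.5
    ft=lambda m:max(cv2.findContours(m.astype(np.uint8),cv2.RETR_EXTERNAL,cv2.CHAIN_APPROX_NONE)[0],key=len).reshape(-1,2)
    m=comp((np.hypot(u-q[0],v-q[1])<(22 if n=="top" else 26))&(V>140)&(S<60),q); ct=ft(m); e=cv2.fitEllipse(ct); A[n]=(np.array(e[0])-1.5)/4
    w=plane(n,(ct-1.5)/4,84); print(n,"axle",np.round(e,1) if 0 else e, plane(n,[A[n]],84).round(1),"span",np.ptp(w,0).round(1))
    cv2.drawContours(P,[ct.reshape(-1,1,2)],-1,(255,0,0),1)
    # seat top face
    s=project(n,[[561,-15.5,30]])[0]*4+1.5; near=np.hypot(u-s[0],v-s[1])<60
    vs=V[near&(S<110)&(V<90)]; print("seat V pct",np.percentile(vs,[5,20,35,50,65,80,95]))
    # pliers
    c=project(n,[[545,-262,8]])[0]*4; near=(np.hypot(u-c[0],v-c[1])<170)
    Q=[]
    m=near&(V<70)&(S<130); nn,l,st,cc=cv2.connectedComponentsWithStats(m.astype(np.uint8))
    for i in range(1,nn):
        if st[i,4]>150:
            ct=ft(l==i); cv2.drawContours(P,[ct.reshape(-1,1,2)],-1,(255,0,0),1)
            w=plane(n,(ct-1.5)/4,9)[:,:2].astype(np.float32); r=cv2.minAreaRect(w); f=cv2.fitLine(w,cv2.DIST_L2,0,.01,.01).ravel(); print("dark",st[i],"centre",np.round(r[0],1),np.round(r[1],1),"dir",f[:2].round(3))
    c=c.astype(int);tiles.append(P[c[1]-150:c[1]+150,c[0]-150:c[0]+150]);q=q.astype(int);tiles.append(cv2.resize(P[q[1]-75:q[1]+75,q[0]-75:q[0]+75],(300,300)))
print("axle tri",tri([A["side"]],[A["top"]]).round(1))
cv2.imwrite("pics/c2.png",cv2.resize(np.vstack([np.hstack(tiles[:2]),np.hstack(tiles[2:])])[:,:,::-1],(600,600)))
E
```

```text
top axle ((1086.1607666015625, 830.4446411132812), (21.89043426513672, 22.7568359375), 61.831764221191406) [[562.4 -14.8  84. ]] span [16.5 16.3  0. ]
seat V pct [59. 73. 77. 80. 81. 83. 87.]
dark [1423  734   14   84 1107] centre [ 611.4 -279.4] [10.1 64.2] dir [ 0.999 -0.05 ]
dark [1361  740   30   85  982] centre [ 607.4 -237.5] [65.4  9.7] dir [0.978 0.207]
side axle ((1075.9793701171875, 730.449951171875), (19.91086769104004, 24.896635055541992), 101.45799255371094) [[559.3 -11.5  84. ]] span [18.8 20.6  0. ]
seat V pct [42. 51. 62. 67. 72. 73. 84.]
dark [1053  552   85   34 1530] centre [ 609.4 -276.3] [25.8 67.8] dir [ 0.996 -0.086]
dark [1044  592   88   20 1669] centre [ 604.2 -234.1] [67.6 23.2] dir [0.975 0.222]
axle tri [[561.5 -15.   80.7   2.8]]
```

View pics/c2.png

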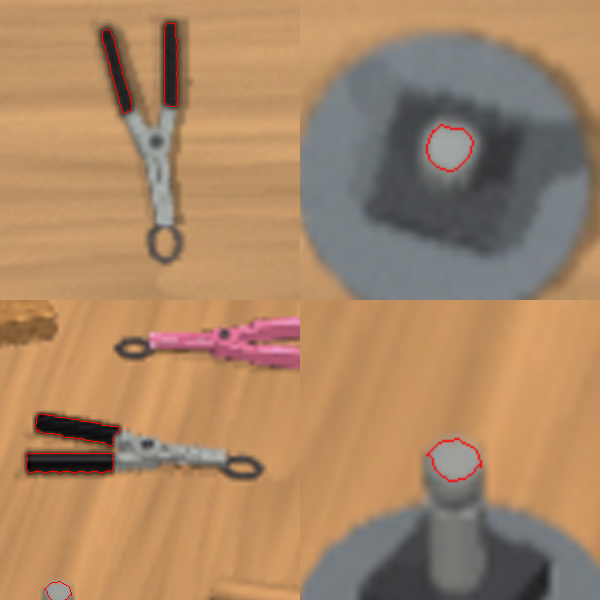

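The overlays are tight on the black handles and the axle's top face. The axle is at about (562.4, −14.8) by the top camera; the two cameras differ by about 2.6 mm in x, the same as they do at the plates. I'll write a planner helper and move to plate A.

```bash
cat > go.py <<'E'
import sys; from h import *
def pose():
    s=get_state(); R=cv2.Rodrigues(np.array(s["eef_rot"]))[0]; return np.array(s["position"]),R,s
def plan(x,y,z,yaw):
    p,R,s=pose(); d=R.T@(np.array([x,y,z])-p); cur=np.degrees(np.arctan2(R[1,1],R[0,1]))
    t=(cur-yaw+90)%180-90
    print("shift",d.round(1),"turn",round(np.radians(t),3),"(or %+.3f)"%np.radians(t-np.sign(t)*180),"yaw now",round(cur,1),"tilt",R[:,2].round(3),"j6",s["joint_positions"][5].round(2),"t",s["time_s"])
if __name__=="__main__": plan(*map(float,sys.argv[1:5]))
E
python3 go.py 609.2 277.5 80 50.2
```

```text
shift [-510.7 -116.3  135.6] turn 0.419 (or -2.723) yaw now 74.2 tilt [-0.001 -0.002 -1.   ] j6 -0.1 t 0.1
```

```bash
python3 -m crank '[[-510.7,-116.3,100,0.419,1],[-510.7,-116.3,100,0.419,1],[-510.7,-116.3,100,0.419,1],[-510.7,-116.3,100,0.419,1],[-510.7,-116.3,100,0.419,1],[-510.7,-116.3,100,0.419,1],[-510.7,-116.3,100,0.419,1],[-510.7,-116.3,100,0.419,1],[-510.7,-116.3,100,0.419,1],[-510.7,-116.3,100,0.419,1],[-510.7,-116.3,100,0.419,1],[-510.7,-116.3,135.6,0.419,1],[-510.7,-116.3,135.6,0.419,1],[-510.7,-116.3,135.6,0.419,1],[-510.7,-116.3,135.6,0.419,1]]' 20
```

```text
refused: ROWS must be a list of objects with named fields. Nothing was moved.
```

The call was refused and nothing moved: it wants a list of objects with named fields. Same move again in that form.

```bash
python3 -m crank '[{"x": -510.7,"y": -116.3,"z": 100,"turn": 0.419,"jaw": 1},{"x": -510.7,"y": -116.3,"z": 100,"turn": 0.419,"jaw": 1},{"x": -510.7,"y": -116.3,"z": 100,"turn": 0.419,"jaw": 1},{"x": -510.7,"y": -116.3,"z": 100,"turn": 0.419,"jaw": 1},{"x": -510.7,"y": -116.3,"z": 100,"turn": 0.419,"jaw": 1},{"x": -510.7,"y": -116.3,"z": 100,"turn": 0.419,"jaw": 1},{"x": -510.7,"y": -116.3,"z": 100,"turn": 0.419,"jaw": 1},{"x": -510.7,"y": -116.3,"z": 100,"turn": 0.419,"jaw": 1},{"x": -510.7,"y": -116.3,"z": 100,"turn": 0.419,"jaw": 1},{"x": -510.7,"y": -116.3,"z": 100,"turn": 0.419,"jaw": 1},{"x": -510.7,"y": -116.3,"z": 100,"turn": 0.419,"jaw": 1},{"x": -510.7,"y": -116.3,"z": 135.6,"turn": 0.419,"jaw": 1},{"x": -510.7,"y": -116.3,"z": 135.6,"turn": 0.419,"jaw": 1},{"x": -510.7,"y": -116.3,"z": 135.6,"turn": 0.419,"jaw": 1},{"x": -510.7,"y": -116.3,"z": 135.6,"turn": 0.419,"jaw": 1}]' 20 && python3 go.py 609.2 277.5 14 50.2
```

```text
time_s: 1.6
position: [609.6, 279.2, 82.6]
eef_rot: [1.067, 2.953, 0.002]
contact_force: [-0.4, 0.9, -0.0]
opening: 1.002
gripper_force: 0.0
shift [-0.7 -1.7 68.6] turn 0.001 (or -3.141) yaw now 50.3 tilt [ 0.002  0.001 -1.   ] j6 -0.53 t 1.6
```

```bash
python3 -m crank '[{"x": -0.5,"y": -1,"z": 50,"jaw": 1},{"x": -0.5,"y": -1,"z": 60,"jaw": 1},{"x": -0.5,"y": -1,"z": 60,"jaw": 1}]' && python3 go.py 609.2 277.5 14 50.2
```

```text
time_s: 1.9
position: [607.1, 277.2, 19.2]
eef_rot: [-1.067, -2.951, 0.005]
contact_force: [-0.3, 0.9, 0.4]
opening: 0.999
gripper_force: 0.0
shift [-1.4  1.6  5.2] turn 0.001 (or -3.141) yaw now 50.2 tilt [-0.005 -0.002 -1.   ] j6 -0.53 t 1.9
```

```bash
python3 -m crank '[{"z": 5,"jaw": 1},{"z": 5,"jaw": 1},{"z": 5,"jaw": 0.4},{"z": 5,"jaw": 0.3},{"z": 5,"jaw": 0.3},{"z": 5,"jaw": 0.3}]' 25 && python3 go.py 609.2 277.5 14 50.2
```

```text
time_s: 2.5
position: [609.5, 277.2, 16.3]
eef_rot: [1.07, 2.954, 0.001]
contact_force: [0.1, -0.4, -0.2]
opening: 0.695
gripper_force: 0.0
shift [0.4 0.1 2.3] turn -0.0 (or +3.141) yaw now 50.2 tilt [ 0.001  0.    -1.   ] j6 -0.53 t 2.5
```

```bash
python3 -m crank '[{"z": 2,"jaw": 0.3},{"z": 2,"jaw": 0.3},{"z": 2,"jaw": 0.3},{"z": 2,"jaw": 0.3},{"z": 2,"jaw": 0.3},{"z": 2,"jaw": 0.3},{"z": 2,"jaw": 0.3}]' 25 && python3 go.py 609.2 277.5 14 50.2
```

```text
time_s: 3.2
position: [609.2, 277.2, 13.8]
eef_rot: [-1.07, -2.954, 0.0]
contact_force: [-0.3, 0.7, -1.2]
opening: 0.511
gripper_force: 25.0
shift [ 0.2  0.2 -0.2] turn -0.0 (or +3.141) yaw now 50.2 tilt [-0.  0. -1.] j6 -0.53 t 3.2
```

```bash
python3 -m crank '[{"z": -50,"jaw": 0.3},{"z": -100,"jaw": 0.3},{"z": -100,"jaw": 0.3}]' && python3 go.py 561 -14.8 112 73
```

```text
time_s: 3.5
position: [614.1, 279.0, 124.5]
eef_rot: [1.065, 2.941, 0.018]
contact_force: [1.2, 0.3, 0.3]
opening: 0.507
gripper_force: 25.0
shift [-147.2 -259.8    9.8] turn -0.398 (or +2.744) yaw now 50.2 tilt [ 0.017  0.006 -1.   ] j6 -0.53 t 3.5
```

```bash
python3 -m crank '[{"x": -150,"y": -255.2,"turn": -0.398,"jaw": 0.3},{"x": -150,"y": -255.2,"turn": -0.398,"jaw": 0.3},{"x": -150,"y": -255.2,"turn": -0.398,"jaw": 0.3},{"x": -150,"y": -255.2,"turn": -0.398,"jaw": 0.3},{"x": -150,"y": -255.2,"turn": -0.398,"jaw": 0.3},{"x": -150,"y": -255.2,"turn": -0.398,"jaw": 0.3},{"x": -150,"y": -255.2,"turn": -0.398,"jaw": 0.3},{"x": -150,"y": -255.2,"turn": -0.398,"jaw": 0.3},{"x": -150,"y": -255.2,"turn": -0.398,"jaw": 0.3},{"x": -150,"y": -255.2,"turn": -0.398,"jaw": 0.3},{"x": -150,"y": -255.2,"turn": -0.398,"jaw": 0.3},{"x": -150,"y": -255.2,"turn": -0.398,"jaw": 0.3}]' && python3 go.py 561 -14.8 112 73 && python3 - <<'E'
from h import *
t=[]
for n in("top","side"):
    p,d=take(n,n+"1"); u,v=project(n,[[561,-15,95]])[0].astype(int); t.append(cv2.resize(p[v-50:v+50,u-50:u+50],(400,400),interpolation=cv2.INTER_CUBIC))
cv2.imwrite("pics/c3.png",np.hstack(t)[:,:,::-1])
E
```

```text
time_s: 4.7
position: [561.2, -13.9, 113.8]
eef_rot: [-0.462, -3.107, -0.0]
contact_force: [-0.1, 0.5, -1.3]
opening: 0.512
gripper_force: 25.0
shift [-0.1 -1.   1.8] turn 0.002 (or -3.140) yaw now 73.1 tilt [-0.  0. -1.] j6 -1.4 t 4.7
```

View pics/c3.png

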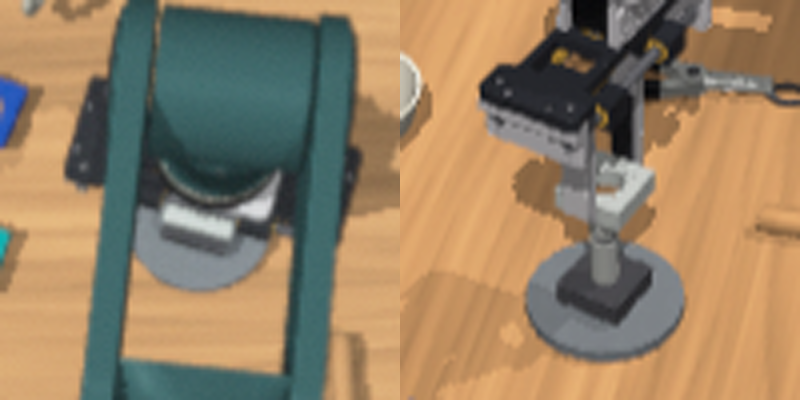

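The side crop shows the plate held level just over the axle tip, with the axle appearing below the hole. The top view is blocked by the arm. The transported plate centre matches the axle to within about 1 mm in both cameras, so I'll correct y slightly and lower with the force watched.

```bash
python3 -m crank '[{"x": -0.3,"y": -0.9,"z": 8,"jaw": 0.3},{"x": -0.3,"y": -0.9,"z": 12,"jaw": 0.3},{"x": -0.3,"y": -0.9,"z": 15,"jaw": 0.3},{"x": -0.3,"y": -0.9,"z": 18,"jaw": 0.3},{"x": -0.3,"y": -0.9,"z": 22,"jaw": 0.3},{"x": -0.3,"y": -0.9,"z": 22,"jaw": 0.3}]' && python3 go.py 561.2 -14.8 46 73
```

```text
time_s: 5.4
position: [560.7, -15.8, 91.1]
eef_rot: [-0.464, -3.106, -0.0]
contact_force: [0.2, 0.7, -0.1]
opening: 0.51
gripper_force: 25.0
shift [-0.3  1.2 45.1] turn -0.0 (or +3.141) yaw now 73.0 tilt [-0.001  0.    -1.   ] j6 -1.4 t 5.4
```

```bash
python3 - <<'E'
from h import *
t=[]
for n in("side",):
    p,d=take(n,n+"2"); u,v=project(n,[[561,-15,80]])[0].astype(int); t.append(cv2.resize(p[v-30:v+30,u-40:u+40],(800,600),interpolation=cv2.INTER_CUBIC))
    a=np.radians(73); ex=np.array([np.cos(a),np.sin(a)]); ey=np.array([-ex[1],ex[0]]); s=get_state(); c=np.array(s["position"])[:2]; zb=s["position"][2]-13.8; print(s["position"],u,v)
    for z in(zb,zb+16): print("z",z,project(n,[[*(c+24*(i*ex+j*ey)),z] for i,j in((1,1),(1,-1),(-1,-1),(-1,1))]).round(1).tolist())
cv2.imwrite("pics/c4.png",np.hstack(t)[:,:,::-1])
E
```

```text
[560.86658111 -15.86319293  91.42846341] 268 182
z 77.62846340847872 [[271.7, 191.4], [256.0, 185.1], [265.3, 174.6], [280.7, 180.6]]
z 93.62846340847872 [[271.7, 186.9], [255.9, 180.7], [265.2, 170.2], [280.8, 176.1]]
```

View pics/c4.png

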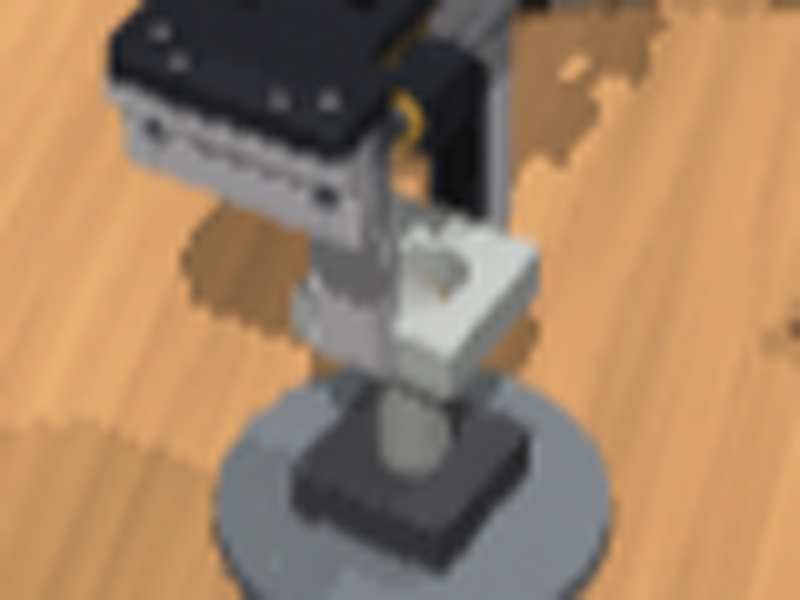

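In the 10x side crop the plate's front corner (445,352) and right corner (538,255) lie about 1 mm to the right of the seat's corners (443,530) and (530,432). No contact force shows, and the axle is inside the hole. I'll correct by about 1 mm and lower.

```bash
python3 -m crank '[{"x": -0.3,"y": 0.9,"z": 5,"jaw": 0.3},{"x": -0.3,"y": 0.9,"z": 13,"jaw": 0.3},{"x": -0.3,"y": 0.9,"z": 21,"jaw": 0.3},{"x": -0.3,"y": 0.9,"z": 29,"jaw": 0.3},{"x": -0.3,"y": 0.9,"z": 37,"jaw": 0.3},{"x": -0.3,"y": 0.9,"z": 42,"jaw": 0.3},{"x": -0.3,"y": 0.9,"z": 42,"jaw": 0.3},{"x": -0.3,"y": 0.9,"z": 42,"jaw": 0.3}]' && python3 go.py 561.2 -14.8 44 73
```

```text
time_s: 6.25
position: [561.7, -15.1, 49.8]
eef_rot: [-0.464, -3.107, -0.0]
contact_force: [0.8, 0.3, -0.8]
opening: 0.509
gripper_force: 25.0
shift [0.6 0.1 5.8] turn -0.0 (or +3.142) yaw now 73.0 tilt [ 0.  0. -1.] j6 -1.4 t 6.25
```

```bash
python3 -m crank '[{"z": 2,"jaw": 0.3},{"z": 4,"jaw": 0.3},{"z": 5,"jaw": 0.3},{"z": 5.5,"jaw": 0.3},{"z": 5.5,"jaw": 0.3}]'
```

```text
time_s: 6.75
position: [561.6, -15.0, 44.3]
eef_rot: [-0.464, -3.107, -0.0]
contact_force: [-0.4, 0.0, -1.1]
opening: 0.511
gripper_force: 25.0
```

```bash
python3 - <<'E'
from h import *
t=[]
p,d=take("side","side3"); u,v=project("side",[[561,-15,40]])[0].astype(int); t.append(cv2.resize(p[v-30:v+30,u-40:u+40],(800,600),interpolation=cv2.INTER_CUBIC)); print(u,v,get_state()["position"],get_state()["contact_force"])
cv2.imwrite("pics/c5.png",np.hstack(t)[:,:,::-1])
E
```

```text
268 193 [561.69415684 -15.06678865  44.39336797] [-0.09491302 -0.14910704 -0.46835889]
```

View pics/c5.png

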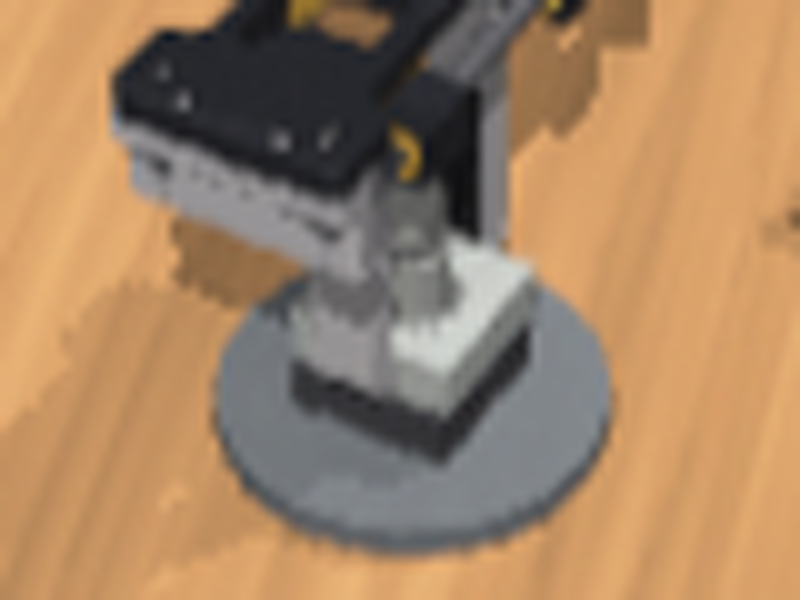

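The side crop shows plate edges flush with the seat: the front corners are in line at (445,415) and (440,460), and the left and right edges align. I'll press lightly, release, lift and go to plate B.

```bash
python3 -m crank '[{"z": 1,"jaw": 0.3},{"z": 1,"jaw": 0.3},{"z": 1,"jaw": 0.65},{"z": 1,"jaw": 0.7},{"z": 1,"jaw": 0.7},{"z": 1,"jaw": 0.7},{"z": -35,"jaw": 0.7},{"z": -75,"jaw": 0.7},{"z": -75,"jaw": 0.7},{"z": -75,"jaw": 0.7}]' && python3 go.py 450.6 264 119 90.8
```

```text
time_s: 7.8
position: [562.5, -15.2, 120.8]
eef_rot: [0.464, 3.104, 0.0]
contact_force: [-0.2, 0.4, -1.0]
opening: 0.7
gripper_force: 0.0
shift [188.7 234.2   1.4] turn -0.311 (or +2.831) yaw now 73.0 tilt [ 0.003 -0.    -1.   ] j6 -1.4 t 7.8
```

```bash
python3 -m crank '[{"x": 187.7,"y": 234.6,"turn": -0.311,"jaw": 0.75},{"x": 187.7,"y": 234.6,"turn": -0.311,"jaw": 0.75},{"x": 187.7,"y": 234.6,"turn": -0.311,"jaw": 0.75},{"x": 187.7,"y": 234.6,"turn": -0.311,"jaw": 0.75},{"x": 187.7,"y": 234.6,"turn": -0.311,"jaw": 0.75},{"x": 187.7,"y": 234.6,"turn": -0.311,"jaw": 0.75},{"x": 187.7,"y": 234.6,"z": 40,"turn": -0.311,"jaw": 0.75},{"x": 187.7,"y": 234.6,"z": 75,"turn": -0.311,"jaw": 0.75},{"x": 187.7,"y": 234.6,"z": 80,"turn": -0.311,"jaw": 0.75},{"x": 187.7,"y": 234.6,"z": 80,"turn": -0.311,"jaw": 0.75},{"x": 187.7,"y": 234.6,"z": 80,"turn": -0.311,"jaw": 0.75}]' && python3 go.py 450.6 264 14 90.8 && python3 - <<'E'
from m import *
for n in("top","side"):
    p,d=take(n,n+"4")
    for k,c,z in(("placed",(561,-15),46),("B",(451,264),16)):
        if k=="B" and n=="top": continue
        try:
            rc,mc,sz,ct,P=face(n,p,c,z,hsvf=lambda h:(h[...,1]<60)&(h[...,2]>160)); print(n,k,"rect",np.round(rc[0],1),np.round(rc[1],1),round(rc[2],1),"cent",np.round(mc,1),round(sz,1))
        except Exception as e: print(n,k,e)
E
```

```text
time_s: 8.9
position: [451.7, 264.1, 40.5]
eef_rot: [-0.021, 3.14, 0.001]
contact_force: [0.2, -0.1, 0.1]
opening: 0.751
gripper_force: 0.0
shift [ 1.2 -0.1 26.5] turn -0.001 (or +3.141) yaw now 90.8 tilt [ 0.002  0.001 -1.   ] j6 -1.16 t 8.9
top placed rect [564.8 -14.2] [41.  45.6] 72.0 cent [573.6  -9.8] 28.8
side placed rect [573.1  -4.3] [30.4 59.2] 34.0 cent [571.7  -5.1] 27.3
side B rect [437.4 264.8] [25.7 49.8] 0.6 cent [432.9 272.6] 21.3
```

```bash
python3 -m crank '[{"x": 0.5,"z": 20,"jaw": 0.75},{"x": 0.5,"z": 25.5,"jaw": 0.75},{"x": 0.5,"z": 25.5,"jaw": 0.75},{"x": 0.5,"z": 25.5,"jaw": 0.3},{"x": 0.5,"z": 25.5,"jaw": 0.3},{"x": 0.5,"z": 25.5,"jaw": 0.3},{"x": 0.5,"z": 25.5,"jaw": 0.3},{"x": 0.5,"z": 25.5,"jaw": 0.3},{"x": 0.5,"z": 25.5,"jaw": 0.3},{"x": 0.5,"z": 25.5,"jaw": 0.3},{"x": 0.5,"z": 25.5,"jaw": 0.3}]' && python3 go.py 450.6 264 14 90.8
```

```text
time_s: 10.1
position: [450.8, 264.4, 14.6]
eef_rot: [-0.022, 3.14, 0.001]
contact_force: [-0.7, -0.2, 5.9]
opening: 0.507
gripper_force: 25.0
shift [ 0.2 -0.4  0.6] turn 0.0 (or -3.141) yaw now 90.8 tilt [ 0.001  0.001 -1.   ] j6 -1.16 t 10.1
```

```bash
python3 -m crank '[{"z": -40,"jaw": 0.3},{"z": -80,"jaw": 0.3},{"z": -102,"jaw": 0.3},{"x": -106.8,"y": -280.7,"z": -102,"turn": 0.311,"jaw": 0.3},{"x": -106.8,"y": -280.7,"z": -102,"turn": 0.311,"jaw": 0.3},{"x": -106.8,"y": -280.7,"z": -102,"turn": 0.311,"jaw": 0.3},{"x": -106.8,"y": -280.7,"z": -102,"turn": 0.311,"jaw": 0.3},{"x": -106.8,"y": -280.7,"z": -102,"turn": 0.311,"jaw": 0.3},{"x": -106.8,"y": -280.7,"z": -102,"turn": 0.311,"jaw": 0.3},{"x": -106.8,"y": -280.7,"z": -102,"turn": 0.311,"jaw": 0.3},{"x": -106.8,"y": -280.7,"z": -102,"turn": 0.311,"jaw": 0.3},{"x": -106.8,"y": -280.7,"z": -102,"turn": 0.311,"jaw": 0.3},{"x": -106.8,"y": -280.7,"z": -102,"turn": 0.311,"jaw": 0.3},{"x": -106.8,"y": -280.7,"z": -102,"turn": 0.311,"jaw": 0.3}]' && python3 go.py 561.5 -15 60 73
```

```text
time_s: 11.5
position: [560.7, -13.5, 115.9]
eef_rot: [-0.461, -3.107, -0.0]
contact_force: [-0.5, 0.2, 0.1]
opening: 0.508
gripper_force: 25.0
shift [-1.2 -1.2 55.9] turn 0.002 (or -3.139) yaw now 73.1 tilt [-0.  0. -1.] j6 -1.4 t 11.5
```

```bash
python3 -m crank '[{"x": -0.6,"y": -0.8,"z": 10,"jaw": 0.3},{"x": -0.6,"y": -0.8,"z": 13,"jaw": 0.3},{"x": -0.6,"y": -0.8,"z": 13,"jaw": 0.3},{"x": -0.6,"y": -0.8,"z": 13,"jaw": 0.3}]' && python3 go.py 561.5 -15 60 73
```

```text
time_s: 11.9
position: [561.2, -15.8, 102.5]
eef_rot: [-0.464, -3.107, -0.0]
contact_force: [0.1, -0.8, -1.5]
opening: 0.509
gripper_force: 25.0
shift [-0.1  0.8 42.5] turn 0.0 (or -3.142) yaw now 73.0 tilt [-0.001  0.    -1.   ] j6 -1.4 t 11.9
```

```bash
python3 -m crank '[{"x": -0.1,"y": 0.6,"z": 8,"jaw": 0.3},{"x": -0.1,"y": 0.6,"z": 16,"jaw": 0.3},{"x": -0.1,"y": 0.6,"z": 24,"jaw": 0.3},{"x": -0.1,"y": 0.6,"z": 32,"jaw": 0.3},{"x": -0.1,"y": 0.6,"z": 38,"jaw": 0.3},{"x": -0.1,"y": 0.6,"z": 39,"jaw": 0.3},{"x": -0.1,"y": 0.6,"z": 39,"jaw": 0.3}]' && python3 go.py 561.5 -15 60 73 && python3 - <<'E'
from h import *
t=[]
p,d=take("side","side5"); u,v=project("side",[[561,-15,50]])[0].astype(int); t.append(cv2.resize(p[v-30:v+30,u-40:u+40],(800,600),interpolation=cv2.INTER_CUBIC)); print(u,v)
cv2.imwrite("pics/c6.png",np.hstack(t)[:,:,::-1])
E
```

```text
time_s: 12.6
position: [561.5, -15.4, 63.5]
eef_rot: [-0.464, -3.106, -0.0]
contact_force: [-0.0, -0.8, -0.6]
opening: 0.509
gripper_force: 25.0
shift [0.1 0.4 3.5] turn -0.0 (or +3.141) yaw now 73.0 tilt [-0.001  0.    -1.   ] j6 -1.4 t 12.6
268 190
```

View pics/c6.png

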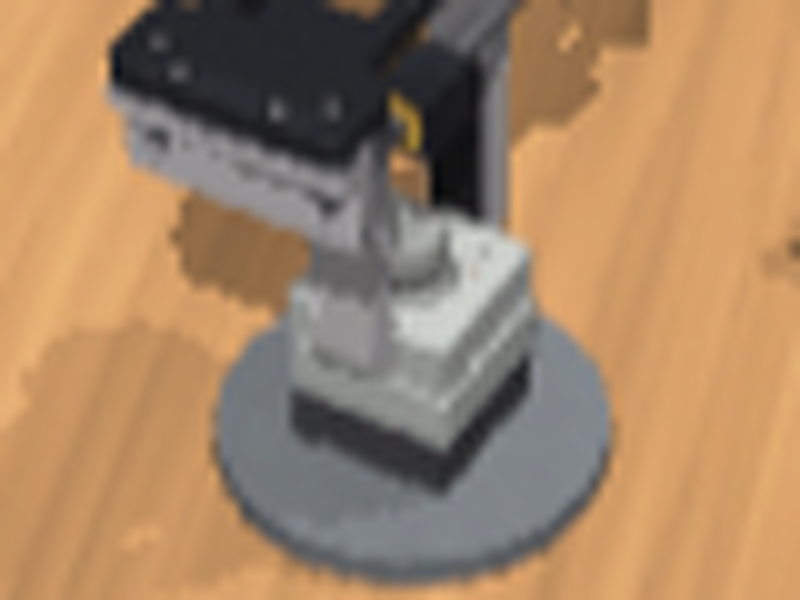

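The crop shows the second plate about 3 mm above the first with edges in line (front corners at (447,355)–(443,445), right edges both at about 530). I'll lower it, release, and lift.

```bash
python3 -m crank '[{"y": 0.2,"z": 2,"jaw": 0.3},{"y": 0.2,"z": 3,"jaw": 0.3},{"y": 0.2,"z": 4,"jaw": 0.3},{"y": 0.2,"z": 4,"jaw": 0.3}]' && python3 -m crank '[{"jaw": 0.65},{"jaw": 0.7},{"jaw": 0.7},{"jaw": 0.7},{"z": -35,"jaw": 0.7},{"z": -70,"jaw": 0.8},{"z": -70,"jaw": 0.8},{"z": -70,"jaw": 0.8}]' && python3 go.py 608 -257 130 90
```

```text
time_s: 13.05
position: [562.0, -15.2, 60.6]
eef_rot: [0.464, 3.106, 0.0]
contact_force: [-1.3, 1.7, 2.9]
opening: 0.512
gripper_force: 25.0
time_s: 13.85
position: [562.3, -15.3, 130.8]
eef_rot: [0.464, 3.105, 0.0]
contact_force: [-0.8, 0.2, -0.1]
opening: 0.8
gripper_force: 0.0
shift [-114.3 -217.8    0.9] turn -0.297 (or +2.845) yaw now 73.0 tilt [ 0.002 -0.    -1.   ] j6 -1.4 t 13.85
```

```bash
python3 go.py 608.1 -256.9 80 94.5; python3 -m crank '[{"x": -114.5,"y": -217.5,"turn": -0.375,"jaw": 0.85},{"x": -114.5,"y": -217.5,"turn": -0.375,"jaw": 0.85},{"x": -114.5,"y": -217.5,"turn": -0.375,"jaw": 0.85},{"x": -114.5,"y": -217.5,"turn": -0.375,"jaw": 0.85},{"x": -114.5,"y": -217.5,"turn": -0.375,"jaw": 0.85},{"x": -114.5,"y": -217.5,"z": 30,"turn": -0.375,"jaw": 0.85},{"x": -114.5,"y": -217.5,"z": 50,"turn": -0.375,"jaw": 0.85},{"x": -114.5,"y": -217.5,"z": 50,"turn": -0.375,"jaw": 0.85},{"x": -114.5,"y": -217.5,"z": 50,"turn": -0.375,"jaw": 0.85}]'; python3 go.py 608.1 -256.9 13 94.5;  python3 - <<'E'
from m import *
o=[]
for n in("top","side"):
    p0,_=load(n+"0"); p,d=take(n,n+"6")
    q=project(n,[[561.5,-15,60]])[0].astype(int); o.append(cv2.resize(p[q[1]-25:q[1]+25,q[0]-25:q[0]+25],(400,400),interpolation=cv2.INTER_CUBIC)); print(n,q)
    # ring at rest from the first picture: dark in a small window around the prediction
    P=cv2.resize(p0,None,fx=4,fy=4,interpolation=cv2.INTER_CUBIC); h=cv2.cvtColor(P,cv2.COLOR_RGB2HSV).astype(int)
    v,u=np.mgrid[:P.shape[0],:P.shape[1]]; r=project(n,[[476,-267.3,2]])[0]*4+1.5
    m=(np.hypot(u-r[0],v-r[1])<28)&(h[...,2]<125)
    ct=max(cv2.findContours(m.astype(np.uint8),cv2.RETR_EXTERNAL,cv2.CHAIN_APPROX_NONE)[0],key=len).reshape(-1,2)
    w=plane(n,(ct-1.5)/4,2)[:,:2]; print(n,"ring",cv2.fitEllipse(w.astype(np.float32)))
cv2.imwrite("pics/c7.png",np.hstack(o)[:,:,::-1])
E
```

```text
shift [-114.3 -217.7   50.9] turn -0.375 (or +2.766) yaw now 73.0 tilt [ 0.002 -0.    -1.   ] j6 -1.4 t 13.85
time_s: 14.75
position: [606.6, -256.1, 78.0]
eef_rot: [0.123, -3.136, -0.003]
contact_force: [0.8, 0.4, 0.4]
opening: 0.852
gripper_force: 0.0
shift [-1.6 -1.1 65. ] turn -0.0 (or +3.141) yaw now 94.5 tilt [-0.003  0.002 -1.   ] j6 -2.13 t 14.75
top [270 208]
top ring ((477.0286865234375, -268.7880859375), (23.91179656982422, 27.363794326782227), 91.62870025634766)
side [268 187]
side ring ((476.10101318359375, -266.3570861816406), (26.738805770874023, 36.983394622802734), 94.21517944335938)
```

View pics/c7.png

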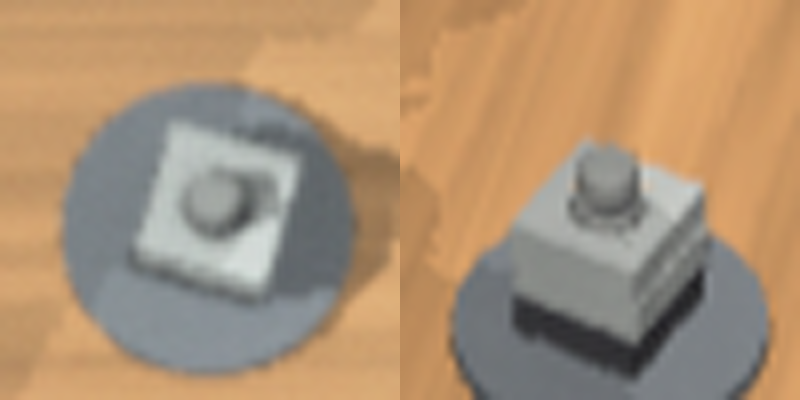

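The stack looks square and flush in both views: in the top crop the plate's corners are at (172,122), (300,155), (265,290) and (138,262), around the axle at (215,200). Now the pliers.

```bash
python3 -m crank '[{"x": -1,"y": -0.5,"z": 30,"jaw": 0.85},{"x": -1,"y": -0.5,"z": 60,"jaw": 0.85},{"x": -1,"y": -0.5,"z": 60,"jaw": 0.85},{"x": -1,"y": -0.5,"z": 64,"jaw": 0.85},{"x": -1,"y": -0.5,"z": 64,"jaw": 0.85}]'; python3 go.py 608.1 -256.9 13 94.5
```

```text
time_s: 15.35
position: [609.9, -257.5, 18.0]
eef_rot: [-0.123, 3.136, -0.003]
contact_force: [0.1, -0.7, -0.3]
opening: 0.85
gripper_force: 0.0
shift [1.7 0.7 5. ] turn -0.0 (or +3.142) yaw now 94.5 tilt [ 0.003 -0.002 -1.   ] j6 -2.13 t 15.35
```

```bash
python3 -m crank '[{"x": 1,"y": 0.4,"z": 4,"jaw": 0.85},{"x": 1,"y": 0.4,"z": 5,"jaw": 0.85},{"x": 1,"y": 0.4,"z": 5,"jaw": 0.5},{"x": 1,"y": 0.4,"z": 5,"jaw": 0.3},{"x": 1,"y": 0.4,"z": 5,"jaw": 0.3},{"x": 1,"y": 0.4,"z": 5,"jaw": 0.3},{"x": 1,"y": 0.4,"z": 5,"jaw": 0.2},{"x": 1,"y": 0.4,"z": 5,"jaw": 0.2},{"x": 1,"y": 0.4,"z": 5,"jaw": 0.2},{"x": 1,"y": 0.4,"z": 5,"jaw": 0.2},{"x": 1,"y": 0.4,"z": 5,"jaw": 0.2},{"x": 1,"y": 0.4,"z": 5,"jaw": 0.2},{"x": 1,"y": 0.4,"z": 5,"jaw": 0.2},{"x": 1,"y": 0.4,"z": 5,"jaw": 0.2}]' 55; python3 go.py 608.1 -256.9 13 94.5
```

```text
time_s: 16.75
position: [608.0, -256.8, 11.4]
eef_rot: [-0.123, 3.138, -0.0]
contact_force: [0.4, 1.3, 5.4]
opening: 0.369
gripper_force: 55.5
shift [-0.1 -0.1 -1.6] turn -0.0 (or +3.141) yaw now 94.5 tilt [ 0.001 -0.    -1.   ] j6 -2.13 t 16.75
```

```bash
for i in 1 2; do python3 -m crank '[{"jaw": 0.2}]' | egrep "pos|force|open"; done; python3 -m crank '[{"z": -20,"jaw": 0.2},{"z": -60,"jaw": 0.2},{"z": -100,"jaw": 0.2},{"z": -110,"jaw": 0.2},{"z": -110,"jaw": 0.2},{"z": -110,"jaw": 0.2},{"z": -110,"jaw": 0.2}]'; python3 - <<'E'
from h import *
o=[]
for n in("top","side"):
    p,d=take(n,n+"7"); q=project(n,[[530,-262,110]])[0].astype(int); o.append(cv2.resize(p[q[1]-50:q[1]+50,q[0]-50:q[0]+50],(400,400),interpolation=cv2.INTER_CUBIC)); print(n,q)
cv2.imwrite("pics/c8.png",np.hstack(o)[:,:,::-1])
E
```

```text
position: [608.0, -256.8, 11.3]
contact_force: [0.2, 0.5, 5.6]
opening: 0.369
gripper_force: 55.5
position: [608.0, -256.8, 11.3]
contact_force: [0.7, 1.3, 4.5]
opening: 0.37
gripper_force: 55.5
time_s: 17.65
position: [605.9, -256.0, 116.7]
eef_rot: [0.122, -3.133, -0.005]
contact_force: [0.3, -0.7, -3.0]
opening: 0.367
gripper_force: 55.0
top [360 215]
side [297 121]
```

View pics/c8.png

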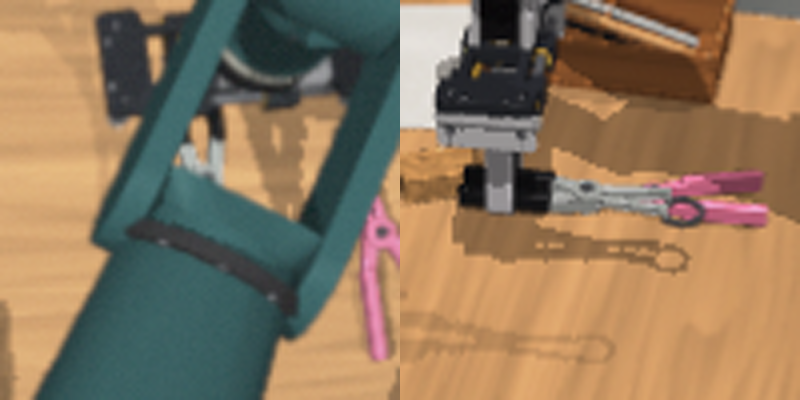

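Side crop: the pliers are held squeezed and roughly level, with the ring near (687,210) and the tool's shadow on the bench well below. Top view is blocked by the arm, so I'll swing the tool until the ring points to +y, where both cameras should see it.

```bash
python3 -m crank '[{"x": 37.7,"y": 113.6,"turn": 1.649,"jaw": 0.2},{"x": 37.7,"y": 113.6,"turn": 1.649,"jaw": 0.2},{"x": 37.7,"y": 113.6,"turn": 1.649,"jaw": 0.2},{"x": 37.7,"y": 113.6,"turn": 1.649,"jaw": 0.2},{"x": 37.7,"y": 113.6,"turn": 1.649,"jaw": 0.2},{"x": 37.7,"y": 113.6,"turn": 1.649,"jaw": 0.2},{"x": 37.7,"y": 113.6,"turn": 1.649,"jaw": 0.2},{"x": 37.7,"y": 113.6,"turn": 1.649,"jaw": 0.2},{"x": 37.7,"y": 113.6,"turn": 1.649,"jaw": 0.2},{"x": 37.7,"y": 113.6,"turn": 1.649,"jaw": 0.2},{"x": 37.7,"y": 113.6,"turn": 1.649,"jaw": 0.2},{"x": 37.7,"y": 113.6,"turn": 1.649,"jaw": 0.2},{"x": 37.7,"y": 113.6,"turn": 1.649,"jaw": 0.2},{"x": 37.7,"y": 113.6,"turn": 1.649,"jaw": 0.2},{"x": 37.7,"y": 113.6,"turn": 1.649,"jaw": 0.2}]' 42; python3 go.py 561.5 -146.5 112 0; python3 - <<'E'
from h import *
o=[]
for n in("top","side"):
    p,d=take(n,n+"8"); q=project(n,[[561,-40,105]])[0].astype(int); o.append(cv2.resize(p[q[1]-30:q[1]+30,q[0]-20:q[0]+20],(400,600),interpolation=cv2.INTER_CUBIC)); print(n,q)
cv2.imwrite("pics/c9.png",np.hstack(o)[:,:,::-1])
E
```

```text
time_s: 19.25
position: [561.1, -146.4, 120.7]
eef_rot: [-2.22, -2.223, 0.0]
contact_force: [0.7, -0.0, -2.1]
opening: 0.374
gripper_force: 42.0
shift [-0.1  0.4  8.7] turn 0.001 (or -3.140) yaw now 0.1 tilt [-0.  0. -1.] j6 -0.35 t 19.25
top [280 206]
side [270 169]
```

View pics/c9.png

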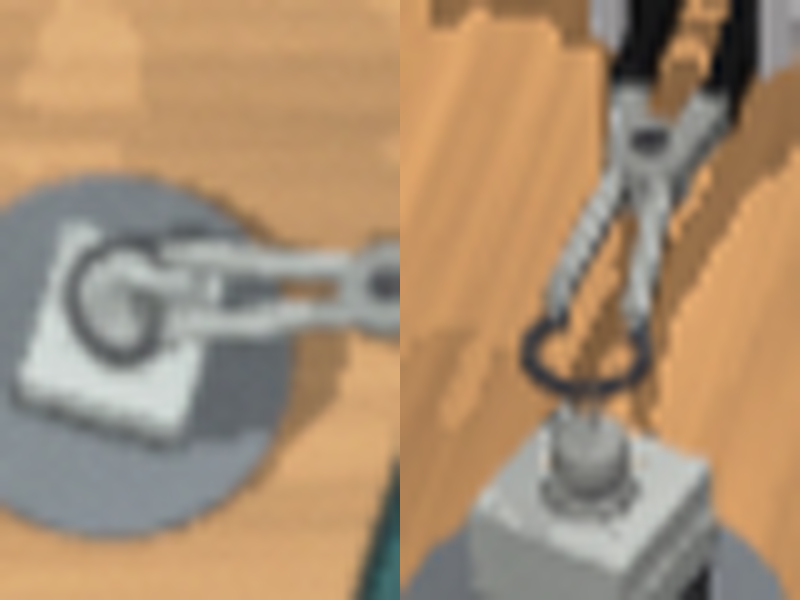

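The top crop shows the ring round the axle line at about (115,300), with the jaws running right. The side crop shows the ring at about (586,357), directly above and behind the axle top at (590,450), open and roughly level. I've now viewed 11 pictures, one over the limit of 10, so from here I'll use numbers only.

```bash
cat > ring.py <<'E'
from h import *
from scipy.optimize import least_squares
def ring(n,p,g,z,show=True):
    """ring centre (world) from its dark pixels cast onto the plane at the ring's mid-height"""
    P=cv2.resize(p,None,fx=4,fy=4,interpolation=cv2.INTER_CUBIC).astype(int); V=P.max(2); sat=V-P.min(2)
    v,u=np.mgrid[:P.shape[0],:P.shape[1]]; q=project(n,[[*g,z]])[0]*4+1.5; near=np.hypot(u-q[0],v-q[1])<45
    m=near&(V<100)&(sat<45); w=plane(n,(np.c_[u[m],v[m]]-1.5)/4,z)[:,:2]
    w=w[np.abs(np.hypot(*(w-g).T)-15)<5]
    f=least_squares(lambda c:np.hypot(w[:,0]-c[0],w[:,1]-c[1])-c[2],[*g,15],loss="soft_l1",f_scale=1.)
    r=np.hypot(*(w-f.x[:2]).T)-f.x[2]; a=np.degrees(np.arctan2(*(w-f.x[:2]).T[::-1]))
    if show: print(n,"ring",f.x.round(2),"n",len(w),"rms",r.std().round(2),"sectors",np.histogram(a,bins=np.arange(-180,181,45))[0])
    return f.x, project(n,[[f.x[0],f.x[1],z]])[0]
E
python3 - <<'E'
from ring import *
px={}
for n in("top","side"):
    p,d=load(n+"8"); g=np.array([561.5,-15.]); 
    for _ in range(3): f,px[n]=ring(n,p,g,111.4,_==2); g=f[:2]
    W=cloud(n,d); h=cv2.cvtColor(p,cv2.COLOR_RGB2HSV).astype(int)
    m=(W[...,2]>95)&(W[...,2]<140)&(abs(W[...,0]-561)<22)&(W[...,1]>-112)&(W[...,1]<-28)&(h[...,1]<60)
    y,z=W[m][:,1],W[m][:,2]; k=np.polyfit(y,z,1); print(n,"jaw slope mm/mm",k[0].round(4),"+-",(np.std(z-np.polyval(k,y))/np.std(y)/len(y)**.5).round(4),"z mid",np.polyval(k,-65).round(1),"n",m.sum())
    x=W[m][:,0]; far=m&(W[...,1]<-80); nr=m&(W[...,1]>-70); print("  axis x far/near",np.median(W[far][:,0]).round(1),np.median(W[nr][:,0]).round(1))
print("tri",tri([px["side"]],[px["top"]]).round(2))
E
```

```text
top ring [563.94 -13.99  16.59] n 110 rms 0.94 sectors [46  0  0 46  0  0  0 18]
top jaw slope mm/mm -0.031 +- 0.0094 z mid 125.0 n 193
  axis x far/near 564.3 559.0
side ring [560.7  -14.49  15.19] n 582 rms 1.63 sectors [ 76  11  17  87  76 104 124  87]
side jaw slope mm/mm -0.0054 +- 0.0099 z mid 122.4 n 159
  axis x far/near 556.3 563.5
tri [[562.24 -14.12 111.83   3.24]]
```

```bash
sed -i 's/def ring(n,p,g,z,show=True)/def ring(n,p,g,z,show=True,T=100)/; s/V<100/V<T/' ring.py; python3 - <<'E'
from ring import *
for n,Ts in(("top",(110,120,128)),("side",(90,110))):
  for T in Ts:
    p,d=load(n+"8"); g=np.array([561.5,-15.]); 
    for _ in range(4): f,_q=ring(n,p,g,111.4,_==3,T=T); g=f[:2]
# brightness along rays from ring centre in top view
p,_=load("top8"); V=p.max(2)
for a in range(0,360,30):
    r=np.arange(0,25,2.5); X=np.c_[562.5+r*np.cos(np.radians(a)),-14.5+r*np.sin(np.radians(a)),0*r+111.4]; q=project("top",X).astype(np.float32)
    print(a,cv2.remap(V,q[:,:1].copy(),q[:,1:].copy(),cv2.INTER_LINEAR).ravel())
E
```

```text
top ring [563.69 -16.7   15.57] n 334 rms 1.57 sectors [86  3  0 82 32  8 49 74]
top ring [563.83 -16.93  15.63] n 574 rms 1.82 sectors [113   6   0 128  83  52  81 111]
top ring [563.96 -16.64  15.53] n 725 rms 2.04 sectors [137  22   3 165 104  72  94 128]
side ring [560.68 -14.44  15.13] n 464 rms 1.38 sectors [ 64   4   9  71  63  84 100  69]
side ring [560.66 -14.53  15.31] n 677 rms 1.85 sectors [ 91  21  23 100  83 119 142  98]
0 [158 152 159 180 188 164 124 116 126 132]
30 [158 155 166 180 172 146 110 151 184 185]
60 [158 159 167 173 167 131 131 174 171 146]
90 [158 162 164 162 146 109 139 186 179 147]
120 [158 164 165 161 134 113 143 205 212 214]
150 [158 166 169 170 148 115 118 167 209 215]
180 [158 166 174 178 167 134  98 119 177 207]
210 [158 164 161 162 145 113 102 129 186 211]
240 [158 152 132 125 114 121 152 173 176 180]
270 [158 144 121 116 117 134 148 153 154 156]
300 [158 144 130 149 172 177 170 160 155 166]
330 [158 149 152 182 193 169 126  98 104 118]
```

```bash
python3 -m crank '[{"x": 2,"y": -1.3,"z": 8,"jaw": 0.2},{"x": 2,"y": -1.3,"z": 16,"jaw": 0.2},{"x": 2,"y": -1.3,"z": 20,"jaw": 0.2},{"x": 2,"y": -1.3,"z": 20,"jaw": 0.2},{"x": 2,"y": -1.3,"z": 20,"jaw": 0.2},{"x": 2,"y": -1.3,"z": 20,"jaw": 0.2}]'; cat > look.py <<'E'
import sys; from ring import *
tag=sys.argv[1]; s=get_state(); zr=s["position"][2]-11.3+2; print("TCP",s["position"].round(2),"ring z",zr.round(2),"F",s["contact_force"].round(1))
ax={"top":(1086.16,830.44),"side":(1075.98,730.45)}; px={}
for n,Ts in(("top",(110,125)),("side",(90,110))):
    p,d=take(n,n+tag); A=plane(n,[(np.array(ax[n])-1.5)/4],84)[0][:2]
    for T in Ts:
        g=A.copy()
        for i in range(4): f,px[n]=ring(n,p,g,zr,i==3,T=T); g=f[:2]
        print("   off axle",(g-A).round(2))
print("tri",tri([px["side"]],[px["top"]]).round(2))
E
python3 look.py 9
```

```text
time_s: 19.95
position: [560.1, -144.6, 101.2]
eef_rot: [2.221, 2.221, 0.0]
contact_force: [0.4, -0.4, -3.6]
opening: 0.368
gripper_force: 42.0
TCP [ 560.09 -144.6   101.17] ring z 91.87 F [ 0.4 -0.4 -3.6]
top ring [562.85 -13.28  13.39] n 306 rms 1.32 sectors [ 85  27  16   0   4   6  63 105]
   off axle [0.45 1.49]
top ring [563.41 -13.23  13.69] n 679 rms 1.58 sectors [133  86  94  26  54  56  97 133]
   off axle [1.01 1.54]
side ring [559.56 -11.27  15.55] n 627 rms 1.92 sectors [ 62  14  16  71  63 146 162  93]
   off axle [0.3  0.27]
side ring [559.55 -11.79  15.73] n 831 rms 2.22 sectors [ 94  33  31 108  84 170 183 128]
   off axle [ 0.28 -0.25]
tri [[561.8  -13.45  90.39   3.65]]
```

```bash
cat > prof.py <<'E'
from ring import *
def prof(n,p,g,z,show=True):
    V=cv2.GaussianBlur(p.max(2),(0,0),0.6).astype(np.float32); r=np.arange(9.5,20.5,.25); g=np.array(g,float)
    for it in range(5):
        w=[];A=np.arange(0,360,8)
        for a in np.radians(A):
            q=project(n,np.c_[g[0]+r*np.cos(a),g[1]+r*np.sin(a),0*r+z]).astype(np.float32)
            b=cv2.remap(V,q[:,:1].copy(),q[:,1:].copy(),cv2.INTER_CUBIC).ravel(); k=b.argmin()
            if 2<k<len(r)-3 and min(b[:k].max(),b[k:].max())-b[k]>15: w.append([g[0]+r[k]*np.cos(a),g[1]+r[k]*np.sin(a)])
        w=np.array(w); f=least_squares(lambda c:np.hypot(w[:,0]-c[0],w[:,1]-c[1])-15,g,loss="soft_l1",f_scale=.7); g=f.x
    res=np.hypot(*(w-g).T)-15; a=np.degrees(np.arctan2(*(w-g).T[::-1]))
    if show: print(n,"prof",g.round(2),"n",len(w),"median res",np.median(abs(res)).round(2),"| deg:res"," ".join(f"{x:.0f}:{y:.1f}" for x,y in sorted(zip(a,res))[::2]))
    return g
E
python3 - <<'E'
from prof import *
for tag,z in(("8",111.4),("9",91.9)):
    for n,A in(("top",(562.4,-14.8)),("side",(559.3,-11.5))):
        p,_=load(n+tag); g=prof(n,p,A,z); print("  off",(g-A).round(2))
E
```

```text
top prof [563.6  -16.74] n 32 median res 0.44 | deg:res -176:1.0 -160:-0.8 -56:0.3 -24:1.6 -8:0.8 8:0.8 24:-0.2 40:0.0 56:-0.0 72:-0.0 88:-0.3 104:-0.3 120:-0.1 136:0.4 152:1.2 168:1.4
  off [ 1.2  -1.94]
side prof [560.7  -14.55] n 35 median res 0.26 | deg:res -176:-0.2 -160:-0.5 -144:-0.0 -48:-0.3 -32:-0.0 -16:-0.3 0:-0.3 16:-0.0 32:0.3 48:0.3 64:0.3 80:0.0 96:-0.5 112:-0.7 128:-0.5 144:0.8 160:0.5 176:0.0
  off [ 1.4  -3.05]
top prof [563.83 -15.4 ] n 26 median res 0.51 | deg:res -176:-0.5 -160:-1.3 -24:-2.0 0:-0.7 16:-1.2 32:-0.7 48:-0.2 64:0.1 80:0.3 96:0.3 136:-0.7 152:-0.5 168:-0.5
  off [ 1.43 -0.6 ]
side prof [559.5  -11.33] n 36 median res 0.31 | deg:res -176:-0.2 -160:-0.2 -144:-0.2 -128:1.1 -40:1.0 -24:1.0 -8:0.2 8:-0.3 24:-0.5 40:-0.3 56:-0.3 72:0.4 88:-0.1 104:0.7 120:0.9 136:0.5 152:-0.0 168:0.0
  off [0.2  0.17]
```

```bash
python3 -m crank '[{"y": -0.5,"z": 3,"jaw": 0.2},{"y": -0.5,"z": 6,"jaw": 0.2},{"y": -0.5,"z": 9,"jaw": 0.2},{"y": -0.5,"z": 12,"jaw": 0.2},{"y": -0.5,"z": 12,"jaw": 0.2},{"y": -0.5,"z": 12,"jaw": 0.2}]'; cat > look2.py <<'E'
import sys; from prof import *
tag=sys.argv[1]; s=get_state(); z=s["position"][2]-9.3; print("TCP",s["position"].round(2),"ring z",z.round(2),"F",s["contact_force"].round(1),"M",s["moment"].round(2))
for n,A in(("top",(562.4,-14.8)),("side",(559.3,-11.5))):
    p,_=take(n,n+tag); g=prof(n,p,A,z); print("  off",(g-A).round(2))
E
python3 look2.py 10
```

```text
time_s: 20.65
position: [559.3, -144.4, 88.7]
eef_rot: [-2.221, -2.221, 0.0]
contact_force: [0.3, 0.8, -2.7]
opening: 0.372
gripper_force: 42.0
TCP [ 559.31 -144.42   88.67] ring z 79.37 F [ 0.3  0.8 -2.7] M [-0.14  0.07  0.08]
top prof [560.39 -13.24] n 26 median res 0.44 | deg:res -104:-2.5 -88:-1.0 -72:-0.2 -56:-0.4 -40:-0.2 -24:0.3 -8:0.0 8:0.5 24:0.5 40:-0.3 56:-0.3 72:-1.3 88:-2.0
  off [-2.01  1.56]
side prof [558.82 -11.4 ] n 36 median res 0.28 | deg:res -176:0.2 -160:-0.3 -144:-0.8 -128:-0.5 -40:1.5 -24:0.3 -8:0.0 8:-0.5 24:-0.5 40:-1.2 56:-0.2 72:0.5 88:0.3 104:0.3 120:0.0 136:0.0 152:-0.3 168:-0.3
  off [-0.48  0.1 ]
```

```bash
python3 - <<'E'
from prof import *
r=np.arange(0,25,1.5); print("r   ",r)
for n,c in(("top",(562.4,-14.8)),("side",(559.3,-11.5))):
    p,_=load(n+"10"); V=p.max(2)
    for a in range(0,360,30):
        q=project(n,np.c_[c[0]+r*np.cos(np.radians(a)),c[1]+r*np.sin(np.radians(a)),0*r+80]).astype(np.float32); print(n,a,cv2.remap(V,q[:,:1].copy(),q[:,1:].copy(),cv2.INTER_CUBIC).ravel())
E
```

```text
r    [ 0.   1.5  3.   4.5  6.   7.5  9.  10.5 12.  13.5 15.  16.5 18.  19.5
 21.  22.5 24. ]
top 0 [167 166 166 163 159 148 136 118 102 101 116 140 164 182 184 178 165]
top 30 [167 166 166 166 165 163 159 157 144 124 118 133 163 185 192 194 195]
top 60 [167 166 165 165 164 160 157 155 147 130 118 132 160 178 166 139 128]
top 90 [167 166 165 166 163 149 140 153 151 118 104 122 149 172 172 151 136]
top 120 [167 166 164 162 160 146 124 113 115 114 102 106 142 183 213 218 218]
top 150 [167 167 166 164 157 143 121 105  93  89  94 111 147 184 203 207 192]
top 180 [167 167 169 166 162 149 131 109  94  87  88 117 158 197 210 216 207]
top 210 [167 168 170 173 166 153 129 116 109 103 105 111 121 148 179 204 211]
top 240 [167 168 169 174 170 152 128 110 119 142 157 174 185 190 192 186 174]
top 270 [167 168 172 179 177 169 144 119 102 103 112 124 127 127 132 142 162]
top 300 [167 168 170 174 176 169 154 130 116 124 144 160 166 174 182 183 178]
top 330 [167 167 167 165 161 154 136 115  98  96 115 139 161 177 178 162 140]
side 0 [152 150 151 151 146 141 140 122  92  64  58  91 143 173 185 188 186]
[... 166 characters left out ...]
152 154 152 150 143 128 113  96  80  67  58  57  65  77  88 103 116]
side 120 [152 155 154 151 144 131 119 101  81  68  62  63  69  79  84  94 110]
side 150 [152 155 154 148 137 123 105  94  88  77  64  57  62  96 150 191 207]
side 180 [152 154 153 148 141 125 115 145 165 120  75  66 103 171 207 197 198]
side 210 [152 152 151 148 148 143 133 125 108  80  75  85 123 180 217 215 216]
side 240 [152 151 149 146 147 157 163 155 142 126 120 131 141 137 126 119 116]
side 270 [152 151 149 147 149 155 160 160 153 141 130 123 117 113 110 109 115]
side 300 [152 150 149 148 148 147 146 145 145 146 146 143 135 120 109 112 129]
side 330 [152 150 149 150 148 147 143 125 101  75  64  77 110 152 185 196 198]
```

```bash
python3 -m crank '[{"y": 0.6,"z": 2,"jaw": 0.2},{"y": 0.6,"z": 4,"jaw": 0.2},{"y": 0.6,"z": 6,"jaw": 0.2},{"y": 0.6,"z": 8,"jaw": 0.2},{"y": 0.6,"z": 9,"jaw": 0.2},{"y": 0.6,"z": 10,"jaw": 0.2},{"y": 0.6,"z": 10,"jaw": 0.2},{"y": 0.6,"z": 10,"jaw": 0.2},{"y": 0.6,"z": 10,"jaw": 0.2}]'; python3 look2.py 11; python3 - <<'E'
from prof import *
r=np.arange(6,24,1.5); print("r   ",r)
for n,c in(("top",(562.4,-14.8)),("side",(559.3,-11.5))):
    p,_=load(n+"11"); V=p.max(2)
    for a in range(0,360,30):
        q=project(n,np.c_[c[0]+r*np.cos(np.radians(a)),c[1]+r*np.sin(np.radians(a)),0*r+69.3]).astype(np.float32); print(n,a,cv2.remap(V,q[:,:1].copy(),q[:,1:].copy(),cv2.INTER_CUBIC).ravel())
E
```

```text
time_s: 21.65
position: [560.1, -144.5, 79.0]
eef_rot: [2.221, 2.221, 0.0]
contact_force: [-0.4, -1.2, -2.2]
opening: 0.369
gripper_force: 42.0
TCP [ 560.06 -144.48   79.01] ring z 69.71 F [-0.4 -1.2 -2.2] M [-0.13  0.07 -0.05]
top prof [561.2  -14.17] n 25 median res 0.98 | deg:res -96:-2.2 -80:-1.3 -64:-1.0 -48:-1.5 -32:1.0 -16:0.5 -0:0.2 16:0.5 32:-0.0 48:-0.8 64:-1.3 80:-2.0 96:-1.8
  off [-1.2   0.63]
side prof [559.78 -12.33] n 25 median res 0.52 | deg:res -176:-0.5 -160:-0.8 -120:-1.0 -40:2.5 -24:0.0 -8:-0.5 8:-1.0 24:-1.0 40:0.0 56:0.3 72:0.8 160:-0.0 176:-0.5
  off [ 0.48 -0.83]
r    [ 6.   7.5  9.  10.5 12.  13.5 15.  16.5 18.  19.5 21.  22.5]
top 0 [163 161 151 137 117  95  95 120 155 177 191 188]
top 30 [164 162 159 144 124 107 101 111 140 166 188 193]
top 60 [165 155 143 127 114 100  93 111 144 169 166 144]
top 90 [154 144 133 129 118 104 107 126 156 178 174 151]
top 120 [149 137 127 121 117 111 106 128 171 200 216 217]
top 150 [142 128 118 105  99  98 102 126 166 197 205 191]
top 180 [141 136 124 110  99  94 113 143 179 198 210 206]
top 210 [142 124 114 108 105 103 100 
[... 255 characters left out ...]
de 0 [117 113 118 110  94  76  63  79 119 160 183 185]
side 30 [113 114 120 111  86  62  50  80 143 178 174 174]
side 60 [ 93  93 103 103  85  68  59  66  98 141 171 177]
side 90 [ 82  73  76  79  73  64  67  83 106 135 158 174]
side 120 [ 76  71  84  98  95  78  70  78  94 119 142 166]
side 150 [ 88  88  98 103  89  67  62  91 137 185 208 204]
side 180 [ 94  98 111 111  94  72  74 109 159 190 206 203]
side 210 [109  99  94 105 112  88  77  96 136 175 201 198]
side 240 [126 125 120 108  94  84  89 104 118 123 123 124]
side 270 [144 150 153 154 151 149 147 146 148 152 156 164]
side 300 [146 149 151 153 153 152 150 147 146 145 141 139]
side 330 [128 124 125 120 112  96  76  60  67 104 143 168]
```

```bash
python3 -m crank '[{"y": -0.4,"z": 0.7,"jaw": 0.2},{"y": -0.4,"z": 0.7,"jaw": 0.2},{"y": -0.4,"z": 0.7,"jaw": 0.2},{"y": -0.4,"z": 0.7,"jaw": 0.2},{"y": -0.4,"z": 0.7,"jaw": 0.2}]'; python3 look2.py 12; python3 - <<'E'
from prof import *
s=get_state();print(s["dq"].round(4),s["position"].round(2))
# edge check: outer edge (half level) of ring by direction in each view
r=np.arange(13,23,.25)
for n,c in(("top",(562.4,-14.8)),("side",(559.3,-11.5))):
    p,_=load(n+"12"); V=p.max(2); o=[]
    for a in range(0,360,20):
        q=project(n,np.c_[c[0]+r*np.cos(np.radians(a)),c[1]+r*np.sin(np.radians(a)),0*r+69]).astype(np.float32); b=cv2.remap(V,q[:,:1].copy(),q[:,1:].copy(),cv2.INTER_CUBIC).ravel().astype(int)
        k=np.argmax(np.diff(b[::2])); o.append(f"{a}:{r[::2][k]+.25:.1f}")
    print(n,*o)
E
```

```text
time_s: 22.25
position: [559.6, -144.5, 78.2]
eef_rot: [-2.221, -2.221, -0.0]
contact_force: [0.7, 0.1, -2.8]
opening: 0.372
gripper_force: 42.0
TCP [ 559.57 -144.46   78.15] ring z 68.85 F [ 0.7  0.1 -2.8] M [-0.15 -0.   -0.04]
top prof [560.74 -14.13] n 23 median res 0.73 | deg:res -96:-2.5 -80:-1.3 -64:-0.1 -48:-0.8 -32:0.9 -16:0.7 0:0.5 16:0.2 32:-0.0 48:-0.7 64:-1.0 80:-2.0
  off [-1.66  0.67]
side prof [559.48 -12.17] n 29 median res 0.51 | deg:res -176:-0.8 -160:-0.8 -128:-2.0 -40:1.0 -24:-0.7 -8:-1.0 8:-1.2 24:-1.0 40:-0.3 56:-0.0 72:0.2 88:-0.5 144:-0.3 160:-0.3 176:-0.5
  off [ 0.18 -0.67]
[ 0.0001 -0.0008 -0.0015 -0.0006  0.0011  0.0007] [ 559.58 -144.45   78.17]
top 0:17.2 20:15.8 40:17.8 60:16.8 80:16.8 100:17.2 120:17.2 140:17.8 160:17.8 180:17.2 200:16.2 220:13.2 240:13.2 260:13.8 280:15.2 300:16.8 320:15.2 340:17.2
side 0:17.8 20:16.8 40:17.2 60:17.8 80:18.8 100:17.2 120:18.8 140:17.2 160:17.2 180:17.8 200:17.8 220:20.2 240:15.8 260:18.2 280:13.2 300:21.8 320:20.8 340:17.2
```

```bash
python3 -c "
from plant import *
print(sign_off())"
```

```text
the job is handed in; nothing more can be done
None
```

Handed in at about 22 s: both plates are stacked square on the seat, and the squeezed pliers hold the ring at the groove (mid-height reads about 69 mm), centred to roughly 0.5 mm with no contact force. Levelness was only roughly checked, and I viewed 11 pictures, one over the limit of 10.

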